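# Try a taper-shank tool holder in the bench socket and free it with the drift

### The arm

A 6-joint arm with a two-finger parallel gripper is mounted at the origin on a cart in front of the work surface, level with it; the furniture and walls round the work are solid. World frame = base frame: x ahead of the robot, y to its left, z up, the work surface at z = 0. Lengths are in m, angles in rad, forces in N, time in s.
With the tool pointing down it reaches from about 0.3 to 0.825 m from the base axis. Payload 5.4 kg.
Tool frame: the origin (TCP) lies on the centre line of the jaws, within the pads' length; the fingertips stand 11 mm ahead of it and the grasp point (between the pads) lies 8 mm behind it; z points along the fingers, y is the line along which they close (so a half turn about z gives the same grasp; the last joint's range is limited). The gripper opens to 92 mm and grips with 3 to 60 N. Pads are 20 mm wide; open, the fingers measure 128 mm over their backs; the gripper's body (75 mm by 189 mm) begins 69 mm behind the grasp point.
Start: joints at [-1.387, 0.158, 1.597, -0, 1.386, -0.21], TCP at [0.221, -0.531, 0.226] pointing down, gripper open.
Joint ranges: [-2.91, 2.91], [-0.94, 2.29], [0.18, 2.7], [-1.29, 4.43], [0.17, 2.64], [-3, 3]. Speed limits (rad/s): [2.57, 2.57, 3.14, 3.14, 3.14, 3.14].

### API

Orientations are given as a rotation vector (axis times angle).
In Python, from plant import state, get_image, calibration, finish_job, look_for, mark_of gives the robot as it stands. The module is installed in compiled form; this text tells all that it offers.
- The arm moves only by the shell command python3 -m inch 'ROWS' [FORCE]. ROWS is a JSON list of rows, 1 to 5 of them, each of 7 numbers: the finger opening in m, then dx, dy, dz in m, then a rotation vector rx, ry, rz in rad; each row is the pose to reach, as a shift and turn from the pose commanded when the command began, along the tool's axes at that moment; what a row does not reach only later rows make up. A row lasts 1/10 s, in which the tool goes at most 0.05 m and 0.15 rad, less where a joint would pass 70% of its speed; a pose out of reach is approached as far as the arm can. The fingers move at their own pace and stop on an object; FORCE is the grip in N (left out, the last holds). Time passes only in rows, so rows that do not move let the fingers close. It prints the time, the measured TCP pose, the force, the opening and the grip force at its end.
- state(): the state, without advancing time (a new reading comes with each control period).
- get_image(name): name is "scene" or "top" or "wrist"; returns (picture, depth): 420x560x3 uint8, red, green, blue; 420x560 float32, m along the optical axis (not along the pixel's ray), 0 where there is no reading.
- calibration(name): a dict with "fx", "fy", "cx", "cy" (pixels), "view" (4x4, takes a point from world to camera coordinates). Camera axes: x right, y up, looking along -z (the intrinsics and any distortion apply to the point x, -y, -z); pixel columns grow to the right and rows downward; lengths in m; the calibration is good to about 2 mm. A picture is of the moment at which its call begins: read the wrist's pose just before it. calibration takes no time and is no camera call; for the wrist camera it gives the pose at the moment of the call.
- finish_job(): hands the job in; it is judged then, once.
Trained networks look in the newest picture that a camera, given by its name, has taken for a name from the list of things; names that differ only in an ending like _2 or _b are one class to them, and where a whole thing is asked for, a point or a joint stands for the part that bears it (a point fixed in the world has none). Each returns a list of dicts, best first, with "conf" (0 to 1); they miss things now and then, are a little off and sometimes report something else, mostly with a low value. They report only what shows in the picture. A call takes as long as a camera call. They do not tell look-alikes from the thing itself.
- look_for(thing, camera): "centre" ([x, y, z] in m, in world coordinates, good to about 4 mm: the middle of the surface that is visible of it).
- mark_of(thing, camera): "centre" ([x, y, z] in m, in world coordinates, good to about 4 mm: a listed point, or the origin of a listed thing).
The state is a dict: "clock": time; "joints": joint angles; "joint_vel": joint speeds; "joint_efforts": joint torques, N m; "tcp_pos": TCP position; "orientation": TCP orientation; "force": force on the tool from outside, world axes, zero at the start; "wrist_torque": the same for the moment, N m; "opening": finger opening in m; "gripper_force": force on a finger pad.
Only numpy, scipy, OpenCV 4.12 (cv2) and the standard library are available. Lean on these libraries where they do the work, as an engineer would, in place of code of your own. Each camera call takes 0.05 s, during which the arm holds its last target. There are 200 camera calls.

### The job

Try the taper-shank tool holder in the bench socket: take it out of the stand, push it into the socket with a gentle twisting push until its tang drops into the drive slot and its collar sits flush on the rim, and let go of it. Then free it only with the drift: drive the wedge tip first through the socket's side slot, gently, until the holder is wedged up clear of its snap, and leave it standing loose like that with the drift under it, both let go. Leave the other things on the desk where they are.

Things in the scene. Friction and masses are not known exactly. Their poses are not given: they have to be found in the camera images.
- socket: Bench taper socket, fixed: dark base plate 110 (x) x 130 (y) x 12 mm, two cheeks, on them an upright round steel sleeve, 60 mm wide, rim 86 mm above the desk. Origin: centre of the underside, z up. Push with less than 30 N; contact forces may not pass 70 N (the balls alone make up to 20). Ground, oiled faces, friction about 0.15; the gripper's hold on holder and drift is rougher.
- socket_mouth (a point): Centre of the socket's mouth, level with the rim; axes as the socket's. The conical bore is 30 mm wide here, 19 mm at the bottom. Three spring balls in it, 14 mm under the rim, rub on the shank (3 to 5 N to push on) and snap into its groove when it is home.
- drive_slot (a point): Point on the socket's axis at the top face of the drive ring, 40 mm above the desk, deep in the bore, out of sight; axes as the socket's, NOT the slot's. The ring has a slot 10 mm wide through it for the holder's tang; the slot's long direction is unknown, anywhere up to 0.9 rad either side of the socket's x axis. It stays put under light rubbing (turns stiffly, 0.05 N m).
- slot_floor (a point): Floor of the side slot on the socket's axis, 12 mm above the desk; axes as the socket's. The slot is 15 mm wide (22 mm from 7 mm up), 34 mm high and runs right through along y between the cheeks (y -28 to +28 mm); flared guide wings on the -y side (y -49 to -26 mm) mark where the drift goes in, towards +y.
- holder: Steel tool holder, 118 mm long, 0.18 to 0.33 kg, at first hanging upright by its collar in the stand. Origin: centre of the tang's lower end, z up. From below: tang; tapered shank from 21 to 66 mm, 17 mm wide below, 24 mm above, with a groove; dark collar 40 mm wide, 66 to 74 mm; slotted round nut 30 mm wide, 74 to 118 mm.
- holder_tang (a point): Centre of the tang's lower end; axes as the holder's. Tang 15 mm (x) x 8 mm (y) x 21 mm long. Where it lies across the drive slot the holder stops about 20 mm short of home; turned under a light push (some 5 to 10 N, the rubbing of the balls included) it drops in within about 0.13 rad of the slot's direction, either way round.
- holder_collar (a point): Centre of the collar's underside, 66 mm above the holder's origin; level with socket_mouth when home. Once the tang is in, a push of some 3 to 10 N brings it home to the solid stop of collar on rim. To unsnap it takes some 10 to 20 N upward; the snap is passed 5.5 mm above home.
- holder_nut (a point): Centre of the nut where it is to be gripped, 100 mm above the holder's origin.
- drift: Drift (wedge), 0.14 to 0.26 kg: steel blade 10 mm thick with a black grip, standing on its straight long edge. Origin: underside, under the middle of the grip; x along the blade to the tip, z up. Grip 40 mm long (x -20 to 20), 16 mm thick (y), 44 mm high. Blade 19 mm high for x 20 to 60 mm, then its upper edge falls evenly to 5 mm at the tip.
- drift_tip (a point): Lower corner of the tip, 130 mm ahead of the drift's origin; axes as the drift's. Slid along slot_floor it meets the tang (8 mm above that floor when home) with the tip about 8 to 11 mm past the socket's axis; every 5 mm further lifts the holder 1 mm, against some 3 to 15 N; with the tip 50 mm past the axis the holder is free.
- stand: Aluminium tool stand, fixed, 70 (x) x 110 (y) mm, its upper plate's top 76 mm above the desk, with two 28 mm holes at y -26 and +26 mm; the holder hangs in the one at -26. Origin: centre of the underside.
- steel_bush: Bystander: plain steel bush, 20 mm wide, 26 mm high; origin under its centre.
- dark_ring: Bystander: dark ring gauge, 42 mm wide, 14 mm high; origin under its centre.
- oil_bottle: Bystander: small white oil bottle with a red spout, 37 mm wide, 109 mm high; origin under its centre.
- plug_gauge: Bystander: steel plug gauge lying on the desk, 98 mm long (its y), 14 mm thick; origin under its centre.
Mind the look-alikes: they are no part of the job. Leave any yellow look-alike of the holder alone.

How it is judged:
On the way, in this order (a step that is already met when the one before it is completed fails the run):
1. the holder is home in the socket, its collar within 1.5 mm of the rim, upright and let go (z of holder_collar in the frame of socket_mouth below 0.0015 m and horizontal distance between holder_collar and socket_mouth below 0.003 m and angle between holder's own z axis and vertical below 0.04 rad and contact force between the fingers and holder below 0.3 N), for 0.2 s.
2. the drift bears on the holder (over 4 N) while it is still snapped in (less than 4 mm above home) and not held by the gripper (contact force between drift and holder above 4 N and z of holder_collar in the frame of socket_mouth below 0.004 m and contact force between the fingers and holder below 0.3 N), for 0.04 s.
At the end, for the whole second after the job is handed in: The holder stands in the socket 6 to 16 mm above home (collar over the rim), within 6 mm of the axis and 0.15 rad of upright, the drift left under it with its tip at least 20 mm past the socket's axis in the slot; both let go and at rest (z of holder_collar in the frame of socket_mouth between 0.006 and 0.016 m and horizontal distance between holder_collar and socket_mouth below 0.006 m and angle between holder's own z axis and vertical below 0.15 rad and y of drift_tip in the frame of slot_floor above 0.02 m and linear speed of each of holder, drift below 0.02 m/s); the robot touches nothing.
It fails at once if the holder is forced into the socket with more than 70 N (contact force between holder and socket above 70 N).
It fails at once if the drift is rammed against the holder or the socket with more than 70 N (contact force between drift and holder above 70 N or contact force between drift and socket above 70 N).
It fails at once if a bystander is moved by more than 15 mm (distance of any of steel_bush, dark_ring, oil_bottle, plug_gauge from where it was at the start of the episode above 0.015 m).
It also fails if it takes over 72 s, if anything falls off the work surface, if the arm or the gripper's body presses on something with over 40 N, if the wrist force passes 120 N, or if a joint passes its speed limit or range.

## Working session

There is one attempt and no reset: what is moved stays moved. The work goes in short steps, Python scripts to look and compute and a shell command to move; the robot and the scene stay as the last step left them, time stands still between calls to the robot, and variables do not carry over. Pictures are saved under pics/ and viewed, at most 10 in all, crops included, and the job is handed in when it is done.

```bash
mkdir -p pics; cat > h.py <<'E'
import numpy as np,cv2
from plant import *
def save(cam,fn):
    im,d=get_image(cam); cv2.imwrite('pics/'+fn,im[:,:,::-1]); return im,d
def px(cam,p):
    c=calibration(cam); q=np.array(c['view'])@np.append(p,1); x,y,z=q[0],-q[1],-q[2]
    return c['fx']*x/z+c['cx'],c['fy']*y/z+c['cy']
def cloud(cam,d):
    c=calibration(cam); v,u=np.mgrid[:d.shape[0],:d.shape[1]]
    P=np.stack([(u-c['cx'])/c['fx']*d,-(v-c['cy'])/c['fy']*d,-d,np.ones_like(d)],-1)
    return (P@np.linalg.inv(np.array(c['view'])).T)[...,:3]
E
python3 - <<'E'
from h import *
np.set_printoptions(precision=4,suppress=True)
for cam in('top','scene'):
    im,d=save(cam,cam+'0.png'); np.save(cam+'.npy',d)
    c=calibration(cam); print(cam,{k:(np.round(v,3).tolist()) for k,v in c.items()})
    for t in['socket','socket_mouth','slot_floor','holder','holder_nut','holder_collar','drift','drift_tip','stand','steel_bush','dark_ring','oil_bottle','plug_gauge']:
        print(t,[(np.round(r['centre'],3).tolist(),round(r['conf'],2),np.round(px(cam,r['centre'])).tolist()) for r in mark_of(t,cam)[:3]])
print(state())
E
```

```text
top {'fx': 443.334, 'fy': 443.334, 'cx': 276.515, 'cy': 211.965, 'view': [[-0.057, -0.998, -0.004, 0.107], [0.975, -0.056, 0.215, -0.498], [-0.215, 0.009, 0.977, -1.033], [0.0, 0.0, 0.0, 1.0]]}
socket [([0.488, 0.124, 0.001], 0.82, [259.0, 223.0])]
socket_mouth [([0.489, 0.125, 0.084], 0.8, [257.0, 216.0])]
slot_floor [([0.487, 0.123, 0.011], 0.82, [259.0, 223.0]), ([0.451, 0.335, 0.002], 0.35, [177.0, 242.0]), ([0.455, -0.177, -0.003], 0.31, [377.0, 230.0])]
holder [([0.353, 0.371, 0.001], 0.77, [163.0, 282.0]), ([0.452, 0.332, 0.001], 0.72, [178.0, 242.0]), ([0.445, 0.31, 0.004], 0.53, [187.0, 244.0])]
holder_nut [([0.355, 0.369, 0.099], 0.75, [153.0, 278.0]), ([0.449, 0.31, 0.109], 0.53, [177.0, 235.0])]
holder_collar [([0.444, 0.305, 0.072], 0.84, [183.0, 240.0]), ([0.35, 0.379, 0.068], 0.83, [152.0, 282.0])]
drift [([0.458, -0.175, -0.002], 0.82, [376.0, 228.0])]
drift_tip [([0.448, 0.336, 0.001], 0.17, [177.0, 243.0])]
stand [([0.449, 0.333, -0.001], 0.83, [178.0, 243.0])]
steel_bush [([0.626, 0.092, -0.005], 0.43, [269.0, 172.0])]
dark_ring [([0.636, 0.247, 0.0], 0.59, [210.0,
[... 1250 characters left out ...]
 0.253, 0.002], 0.55, [180.0, 233.0])]
oil_bottle [([0.634, 0.351, -0.001], 0.94, [143.0, 251.0]), ([0.489, 0.119, 0.09], 0.45, [261.0, 217.0])]
plug_gauge [([0.608, -0.128, 0.001], 0.71, [313.0, 185.0])]
{'clock': 1.4, 'joints': array([-1.3871,  0.1584,  1.597 ,  0.    ,  1.3862, -0.2101]), 'joint_vel': array([ 0.0003,  0.001 ,  0.0026, -0.    , -0.0007, -0.0012]), 'joint_efforts': array([  0.0001, -38.5572, -32.2356,   0.0702,   0.0307,  -0.    ]), 'tcp_pos': array([ 0.2206, -0.531 ,  0.2256]), 'orientation': array([-3.0809, -0.6146, -0.    ]), 'force': array([0.2485, 0.0205, 0.4363]), 'wrist_torque': array([-0.0382, -0.0316,  0.0202]), 'gripper_force': 0.0, 'opening': 0.09185217239504645}
```

View pics/top0.png

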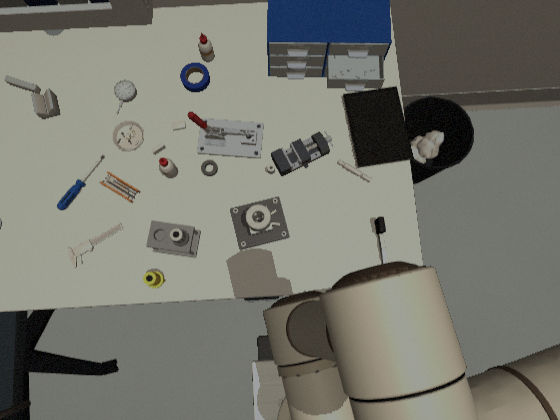

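View pics/scene0.png

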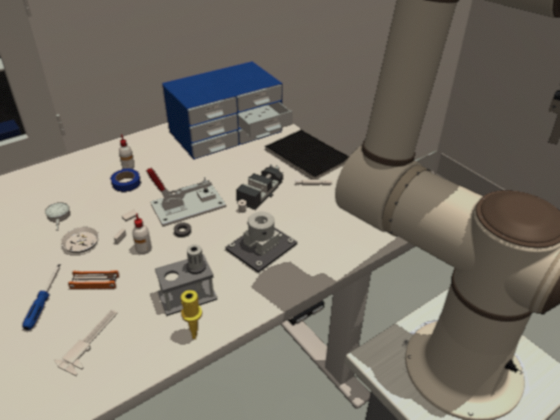

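The top view shows the socket at about (258,217), the real holder in the stand at (176,235), the yellow look-alike at (153,278), and the drift at (380,226) with its blade towards the robot. The scene view agrees.

```bash
cat >> h.py <<'E'
from scipy.spatial.transform import Rotation as Ro
def go(p,yaw):
    """shift/turn in tool axes to TCP p, pointing down, tool y axis at world angle yaw (mod pi)"""
    s=state(); R=Ro.from_rotvec(s['orientation']); best=None
    for k in(0,np.pi):
        a=yaw+k; y=np.array([np.cos(a),np.sin(a),0]); z=np.array([0,0,-1.]); x=np.cross(y,z)
        T=Ro.from_matrix(np.stack([x,y,z],1)); r=(R.inv()*T).as_rotvec()
        if best is None or np.linalg.norm(r)<np.linalg.norm(best): best=r
    return np.round(R.inv().apply(np.array(p)-s['tcp_pos']),4).tolist(),np.round(best,3).tolist()
E
python3 - <<'E'
from h import *
d=np.load('top.npy'); P=cloud('top',d); X=P.reshape(-1,3)
def sel(c,r,z0,z1): return X[(np.hypot(X[:,0]-c[0],X[:,1]-c[1])<r)&(X[:,2]>z0)&(X[:,2]<z1)]
q=sel((.488,.124),.1,.006,.02); print('plate',cv2.minAreaRect(q[:,:2].astype(np.float32)),len(q))
q=sel((.488,.124),.045,.08,.095); print('rim',cv2.minEnclosingCircle(q[:,:2].astype(np.float32)),q[:,2].mean(),len(q))
q=sel((.45,.335),.08,.07,.08); print('stand',cv2.minAreaRect(q[:,:2].astype(np.float32)),q[:,2].mean())
q=sel((.449,.31),.03,.12,.14); print('nut',cv2.minEnclosingCircle(q[:,:2].astype(np.float32)),q[:,2].mean(),len(q))
q=sel((.449,-.177),.04,.035,.06); print('grip',cv2.minAreaRect(q[:,:2].astype(np.float32)),q[:,2].mean(),len(q))
q=sel((.38,-.177),.06,.004,.03); print('blade',q[:,:2].min(0),q[:,:2].max(0),len(q))
R=Ro.from_rotvec(state()['orientation']).as_matrix();print(R)
c=calibration('wrist'); M=np.linalg.inv(np.array(c['view'])); print('cam in tool',R.T@(M[:3,3]-state()['tcp_pos']),R.T@M[:3,:3],c['fx'])
print(go((.36,.2,.3),np.pi/2))
E
```

```text
plate ((0.48265403509140015, 0.12098485231399536), (0.14993789792060852, 0.17598825693130493), 25.72459602355957) 1509
rim ((0.48934417963027954, 0.12323020398616791), 0.0302827600389719) 0.086178640857221 409
stand ((0.4553430676460266, 0.33513665199279785), (0.10544975101947784, 0.06428927928209305), 78.490234375) 0.07606461236958843
nut ((0.4497623145580292, 0.30913180112838745), 0.015888171270489693) 0.12768491792173384 146
grip ((0.461984246969223, -0.1770796775817871), (0.03844054043292999, 0.016873376443982124), 1.4944905042648315) 0.043355566153236866 112
blade [ 0.35867143 -0.23384765] [ 0.43964991 -0.11838149] 202
[[ 9.23453705e-01  3.83709857e-01  2.17892200e-05]
 [ 3.83709857e-01 -9.23453705e-01  1.89590652e-05]
 [ 2.73961162e-05 -9.14708045e-06 -1.00000000e+00]]
cam in tool [ 0.08136414 -0.00045071 -0.15891298] [[ 8.71434200e-05  9.56932782e-01  2.90309563e-01]
 [ 9.99999565e-01  1.86104323e-04 -9.13620300e-04]
 [-9.28301081e-04  2.90309516e-01 -9.56932350e-01]] 378.31372054817393
([0.4092, -0.6215, -0.0744], [-0.0, -0.0, 0.394])
```

```bash
python3 -m inch '[[0.092,0.04,-0.047,-0.006,0,0,0],[0.092,0.08,-0.094,-0.012,0,0,0],[0.092,0.111,-0.131,-0.018,0,0,0],[0.092,0.142,-0.168,-0.02,0,0,0],[0.092,0.17,-0.2,-0.025,0,0,0]]' 20
python3 -m inch '[[0.092,0.17,-0.2,-0.025,0,0,0],[0.092,0.17,-0.2,-0.025,0,0,0],[0.092,0.17,-0.2,-0.025,0,0,0],[0.092,0.17,-0.2,-0.025,0,0,0],[0.092,0.17,-0.2,-0.025,0,0,0]]'
python3 -m inch '[[0.092,0.17,-0.2,-0.025,0,0,0.39],[0.092,0.17,-0.2,-0.025,0,0,0.39],[0.092,0.17,-0.2,-0.025,0,0,0.39],[0.092,0.17,-0.2,-0.025,0,0,0.39],[0.092,0.17,-0.2,-0.025,0,0,0.39]]'
python3 -m inch '[[0.092,0,0,0,0,0,0],[0.092,0,0,0,0,0,0],[0.092,0,0,0,0,0,0]]'
python3 - <<'E'
from h import *
im,d=save('wrist','w1.png'); np.save('w1.npy',d); np.save('w1P.npy',cloud('wrist',d))
for t in['socket','socket_mouth','holder','holder_nut','stand']:
    print(t,[(np.round(r['centre'],3).tolist(),round(r['conf'],2),np.round(px('wrist',r['centre'])).tolist()) for r in mark_of(t,'wrist')[:3]])
s=state();print(s['tcp_pos'],s['joints'],s['clock'])
E
```

```text
clock: 1.9
tcp_pos: [0.2967, -0.2921, 0.2493]
orientation: [3.081, 0.613, 0.0]
force: [1.0, -0.5, 0.9]
opening: 0.0922
gripper_force: 0.0
clock: 2.4
tcp_pos: [0.3729, -0.0552, 0.2735]
orientation: [3.08, 0.614, 0.002]
force: [0.9, -0.3, -0.3]
opening: 0.092
gripper_force: 0.0
clock: 2.9
tcp_pos: [0.4392, 0.1498, 0.294]
orientation: [3.141, 0.004, 0.002]
force: [1.1, 0.1, 0.6]
opening: 0.0921
gripper_force: 0.0
clock: 3.2
tcp_pos: [0.4387, 0.1471, 0.2934]
orientation: [3.141, 0.005, -0.001]
force: [-0.7, -0.6, -0.2]
opening: 0.0917
gripper_force: 0.0
socket [([0.49, 0.124, -0.002], 0.81, [299.0, 121.0])]
socket_mouth [([0.487, 0.122, 0.087], 0.73, [305.0, 131.0])]
holder [([0.353, 0.371, 0.0], 0.76, [103.0, 232.0]), ([0.445, 0.312, 0.014], 0.58, [138.0, 161.0])]
holder_nut [([0.35, 0.374, 0.1], 0.98, [57.0, 268.0]), ([0.446, 0.306, 0.109], 0.64, [107.0, 177.0]), ([0.33, -0.192, -0.001], 0.58, [541.0, 249.0])]
stand [([0.452, 0.329, 0.004], 0.79, [126.0, 154.0])]
[0.43893828 0.14707081 0.29358779] [ 6.13228937e-02 -1.80159204e-01  1.79938087e+00 -1.84576037e-05
  1.52217536e+00  1.62997573e+00] 3.5
```

View pics/w1.png

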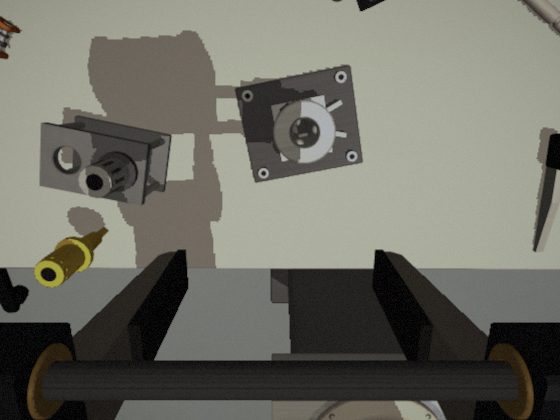

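The wrist view shows the socket at (303,131) with its guide wings on the right, which is world -y. The holder in the stand is at (105,178), and the yellow one at (65,260) stays out of it.

```bash
python3 - <<'E'
from h import *
P=np.load('w1P.npy')
print('desk z',np.median(P[20:60,420:520,2]))
def reg(c,r,z0,z1,k=3):
    m=((np.hypot(P[...,0]-c[0],P[...,1]-c[1])<r)&(P[...,2]>z0)&(P[...,2]<z1)).astype(np.uint8)
    m=cv2.morphologyEx(m,cv2.MORPH_OPEN,np.ones((k,k)))>0; return P[m]
f=lambda q:q[:,:2].astype(np.float32)
for z0 in(.006,.008,.01):
    q=reg((.489,.124),.09,z0,.05,5); print('plate',cv2.minAreaRect(f(q)),len(q))
q=reg((.489,.124),.045,.08,.1); print('rim',cv2.minEnclosingCircle(f(q)),np.median(q[:,2]),len(q))
q=reg((.45,.335),.075,.07,.08); r=cv2.minAreaRect(f(q)); print('stand',r,np.median(q[:,2]))
q=reg((.449,.31),.03,.12,.14,1); print('nut',cv2.minEnclosingCircle(f(q)),np.median(q[:,2]),q[:,:2].min(0),q[:,:2].max(0),len(q))
# plate corners by image
v=np.linalg.inv(np.array(calibration('wrist')['view'])); c=calibration('wrist')
pts=[]
for u,w in((236,88),(348,66),(362,161),(256,182)):
    r=v[:3,:3]@np.array([(u-c['cx'])/c['fx'],-(w-c['cy'])/c['fy'],-1]); t=(.012-v[2,3])/r[2]; pts.append((v[:3,3]+t*r)[:2])
pts=np.array(pts); print(pts.round(4),pts.mean(0)); e=pts-np.roll(pts,-1,0); print(np.linalg.norm(e,axis=1),np.arctan2(e[:,1],e[:,0]))
im=cv2.imread('pics/w1.png'); a=cv2.resize(im[85:180,255:365],None,fx=3.6,fy=5.0*.72,interpolation=3); b=cv2.resize(im[110:220,30:180],None,fx=2.6,fy=2.6,interpolation=3)
a=cv2.convertScaleAbs(a,alpha=1.5,beta=20);h=max(a.shape[0],b.shape[0]); o=np.zeros((h,a.shape[1]+b.shape[1],3),np.uint8); o[:a.shape[0],:a.shape[1]]=a;o[:b.shape[0],a.shape[1]:]=b; cv2.imwrite('pics/w1c.png',o)
E
```

```text
desk z -1.3831355755777874e-05
plate ((0.48575055599212646, 0.1238492950797081), (0.11005237698554993, 0.13020910322666168), 10.955818176269531) 8106
plate ((0.48575055599212646, 0.1238492950797081), (0.11005237698554993, 0.13020910322666168), 10.955818176269531) 8106
plate ((0.48573142290115356, 0.12380807101726532), (0.10970143228769302, 0.12965737283229828), 11.008739471435547) 7453
rim ((0.4855521023273468, 0.123780257999897), 0.030099254101514816) 0.08565641876804861 2540
stand ((0.4517914056777954, 0.33558711409568787), (0.10559403151273727, 0.06484394520521164), 78.38984680175781) 0.07550858878576677
nut ((0.44697725772857666, 0.3093523681163788), 0.015252475626766682) 0.12751713826762662 [0.43218118 0.29425471] [0.46186367 0.32417214] 975
[[0.5269 0.1956]
 [0.55   0.0726]
 [0.4457 0.0505]
 [0.4203 0.1752]] [0.48569811 0.12347894]
[0.12517287 0.10665834 0.12719646 0.10855055] [ 1.75692655  0.20858924 -1.36958313 -2.95190533]
```

View pics/w1c.png

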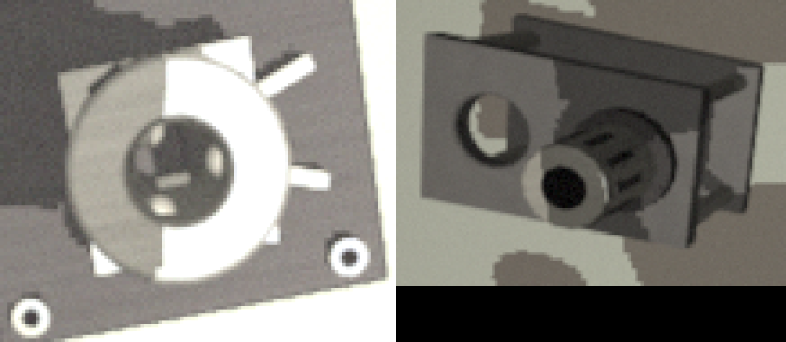

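The crop shows the bore with its three balls, the wings on -y, and the holder hanging upright in the nearer stand hole. Next is the grasp.

```bash
python3 -m inch '[[0.092,0.009,-0.05,0.02,0,0,0],[0.092,0.009,-0.1,0.05,0,0,0],[0.092,0.009,-0.14,0.09,0,0,0],[0.092,0.009,-0.162,0.1,0,0,0],[0.092,0.009,-0.162,0.12,0,0,0]]'
python3 -m inch '[[0.092,0,0,0.03,0,0,0],[0.092,0,0,0.05,0,0,0],[0.092,0,0,0.07,0,0,0],[0.092,0,0,0.072,0,0,0],[0.092,0,0,0.072,0,0,0]]'
python3 - <<'E'
from h import *
print(go((.448,.3092,.102),np.pi/2)); print(state()['joints'])
E
```

```text
clock: 4.0
tcp_pos: [0.4463, 0.3127, 0.1718]
orientation: [-3.141, -0.011, 0.002]
force: [0.3, -1.1, -0.5]
opening: 0.0922
gripper_force: 0.0
clock: 4.5
tcp_pos: [0.4473, 0.3096, 0.1015]
orientation: [3.141, 0.005, -0.001]
force: [-0.0, -0.6, 0.1]
opening: 0.0916
gripper_force: 0.0
([0.0007, 0.0004, -0.0005], [0.0, 0.001, 0.003])
[ 3.83146578e-01  2.10312160e-01  1.79674592e+00 -2.18263011e-05
  1.13524441e+00  1.95072637e+00]
```

```bash
python3 -m inch '[[0.02,0,0,0,0,0,0],[0.02,0,0,0,0,0,0],[0.02,0,0,0,0,0,0],[0.02,0,0,0,0,0,0],[0.02,0,0,0,0,0,0]]' 45
python3 -m inch '[[0.02,0,0,-0.005,0,0,0],[0.02,0,0,-0.03,0,0,0],[0.02,0,0,-0.06,0,0,0],[0.02,0,0,-0.09,0,0,0],[0.02,0,0,-0.12,0,0,0]]'
python3 -m inch '[[0.02,0,0,0,0,0,0],[0.02,0,0,0,0,0,0],[0.02,0,0,0,0,0,0]]'
python3 - <<'E'
from h import *
im,d=save('scene','s2.png'); print(state()['tcp_pos'],px('scene',(.447,.309,.13)))
im2,d2=save('wrist','w2.png')
u,v=map(int,px('scene',(.447,.309,.16)));print(u,v)
a=cv2.resize(im[v-55:v+55,u-45:u+45],None,fx=4,fy=4,interpolation=3)
u,v=map(int,px('wrist',(.447,.309,.13)));print(u,v)
b=cv2.resize(im2[200:420,190:370],None,fx=2,fy=2,interpolation=3)
cv2.imwrite('pics/c2.png',cv2.convertScaleAbs(np.hstack([a,b])[:,:,::-1],alpha=1.4,beta=10))
E
```

```text
clock: 5.0
tcp_pos: [0.4474, 0.31, 0.1018]
orientation: [-3.141, -0.006, -0.001]
force: [0.2, -0.2, -0.3]
opening: 0.0535
gripper_force: 0.0
clock: 5.5
tcp_pos: [0.4472, 0.3099, 0.2231]
orientation: [-3.142, -0.006, -0.0]
force: [0.5, -0.1, -1.1]
opening: 0.0205
gripper_force: 0.0
clock: 5.8
tcp_pos: [0.4464, 0.3096, 0.22]
orientation: [3.141, 0.006, -0.004]
force: [0.5, -0.6, -0.4]
opening: 0.0201
gripper_force: 0.0
[0.44634182 0.30951651 0.21972801] (np.float64(193.46658109191128), np.float64(248.35880818848887))
192 237
280 215
```

View pics/c2.png

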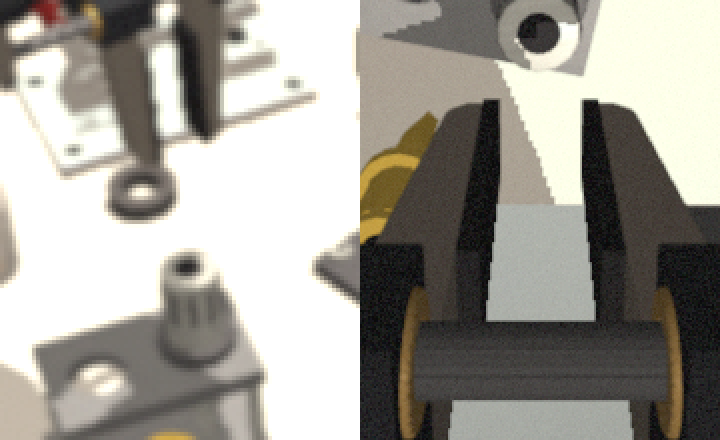

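The picture shows the fingers lifted off before they had closed, and the holder still hanging undisturbed in the stand. I open them, go down again and give them longer to close.

```bash
python3 -m inch '[[0.065,0.001,0,0,0,0,0],[0.065,0.001,0,0,0,0,0],[0.065,0.001,0,0,0,0,0],[0.065,0.001,0,0,0,0,0],[0.065,0.001,0,0,0,0,0]]'
python3 -m inch '[[0.065,0,0,0,0,0,0],[0.065,0,0,0.04,0,0,0],[0.065,0,0,0.08,0,0,0],[0.065,0,0,0.118,0,0,0],[0.065,0,0,0.118,0,0,0]]'
python3 -m inch '[[0.02,0,0,0,0,0,0],[0.02,0,0,0,0,0,0],[0.02,0,0,0,0,0,0],[0.02,0,0,0,0,0,0],[0.02,0,0,0,0,0,0]]' 45
python3 -m inch '[[0.02,0,0,0,0,0,0],[0.02,0,0,0,0,0,0]]'
```

```text
clock: 6.4
tcp_pos: [0.4483, 0.3099, 0.2215]
orientation: [3.142, 0.006, -0.0]
force: [0.1, -0.3, 0.1]
opening: 0.0577
gripper_force: 0.0
clock: 6.9
tcp_pos: [0.444, 0.3081, 0.0981]
orientation: [3.137, 0.006, -0.017]
force: [-1.1, -0.2, -1.7]
opening: 0.0653
gripper_force: 0.0
clock: 7.4
tcp_pos: [0.4491, 0.3101, 0.1048]
orientation: [-3.141, -0.006, -0.003]
force: [-0.5, -0.4, 4.7]
opening: 0.029
gripper_force: 45.0
clock: 7.6
tcp_pos: [0.4491, 0.3101, 0.1048]
orientation: [-3.141, -0.006, -0.003]
force: [-1.0, -1.7, 6.6]
opening: 0.0291
gripper_force: 45.0
```

```bash
python3 -m inch '[[0.02,0,0,-0.01,0,0,0],[0.02,0,0,-0.03,0,0,0],[0.02,0,0,-0.07,0,0,0],[0.02,0,0,-0.11,0,0,0],[0.02,0,0,-0.13,0,0,0]]'
python3 -m inch '[[0.02,0,0,0,0,0,0],[0.02,0,0,0,0,0,0],[0.02,0,0,0,0,0,0]]'
python3 - <<'E'
from h import *
im,d=save('scene','s3.png'); print(state()['tcp_pos'],state()['clock'])
for c in('scene',):
  for t in('holder_tang','holder_collar','holder_nut'): print(t,[(np.round(r['centre'],3).tolist(),round(r['conf'],2)) for r in mark_of(t,c)[:3]])
im2,d2=save('wrist','w3.png')
u,v=map(int,px('scene',(.447,.309,.16)));print(u,v)
a=cv2.resize(im[v-55:v+55,u-45:u+45],None,fx=4,fy=4,interpolation=3)
b=cv2.resize(im2[200:420,190:370],None,fx=2,fy=2,interpolation=3)
cv2.imwrite('pics/c3.png',cv2.convertScaleAbs(np.hstack([a,b])[:,:,::-1],alpha=1.4,beta=10))
print(go((.4857,.1238,.235),np.pi/2+.191))
E
```

```text
clock: 8.1
tcp_pos: [0.4492, 0.3104, 0.2373]
orientation: [-3.14, -0.006, -0.006]
force: [-0.6, 0.2, -3.0]
opening: 0.0292
gripper_force: 45.0
clock: 8.4
tcp_pos: [0.4469, 0.3094, 0.2309]
orientation: [3.14, 0.006, -0.007]
force: [-0.6, -0.3, -3.2]
opening: 0.0289
gripper_force: 45.0
[0.44700494 0.30935544 0.23096188] 8.45
holder_tang [([0.354, 0.372, 0.001], 0.64), ([0.447, 0.31, 0.137], 0.55), ([0.46, -0.18, 0.001], 0.51)]
holder_collar [([0.446, 0.309, 0.202], 0.84), ([0.355, 0.375, 0.064], 0.74)]
holder_nut [([0.351, 0.373, 0.103], 0.75), ([0.448, 0.31, 0.238], 0.57)]
192 237
([0.0372, 0.1861, -0.0025], [0.0, 0.002, -0.187])
```

View pics/c3.png

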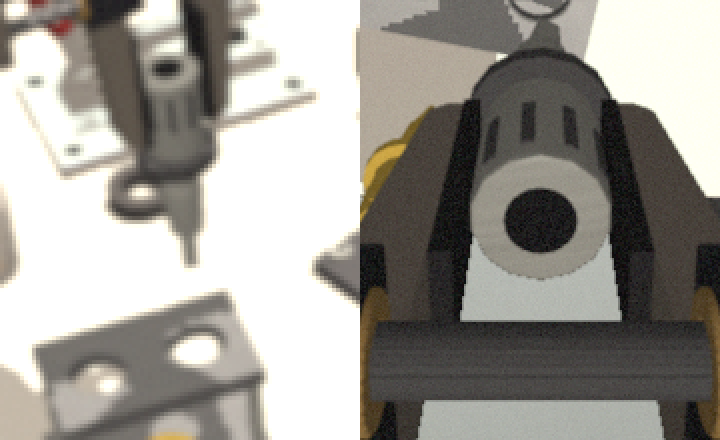

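The holder hangs upright in the jaws, with the tang slim at crop position (190,245). I estimate the tang's direction from the silhouette widths.

```bash
python3 - <<'E'
from h import *
for cam in('scene','wrist','top'):
    im,d=get_image(cam); P=cloud(cam,d)
    m=(np.hypot(P[...,0]-.447,P[...,1]-.3094)<.03)
    for z0,z1 in((.134,.142),(.142,.15),(.165,.175)):
        k=m&(P[...,2]>z0)&(P[...,2]<z1)
        if k.sum()<4: print(cam,z0,'none');continue
        q=P[k]; v,u=np.nonzero(k)
        w=[np.ptp(u[v==r])+1 for r in np.unique(v)]; f=calibration(cam)['fx']/np.median(d[k])
        cen,vec=cv2.PCACompute(q[:,:2],mean=None); n=np.arctan2(vec[0,1],vec[0,0])
        print(cam,z0,k.sum(),'width mm',round(1000*np.median(w)/f,1),'fit dir',round(n,2),cen.round(4), q[:,:2].min(0).round(4),q[:,:2].max(0).round(4))
E
```

```text
scene 0.134 5 width mm 4.9 fit dir 1.6 [[0.4393 0.3091]] [0.4375 0.3055] [0.4411 0.3126]
scene 0.142 13 width mm 7.8 fit dir 1.02 [[0.4392 0.3111]] [0.437  0.3075] [0.4419 0.3141]
scene 0.165 32 width mm 15.3 fit dir 1.19 [[0.4395 0.31  ]] [0.4349 0.2999] [0.4484 0.3171]
wrist 0.134 16 width mm 2.1 fit dir 1.76 [[0.4514 0.3083]] [0.4477 0.304 ] [0.4533 0.3131]
wrist 0.142 51 width mm 8.5 fit dir 1.51 [[0.4515 0.308 ]] [0.448  0.3034] [0.4533 0.3131]
wrist 0.165 75 width mm 9.9 fit dir 1.57 [[0.4536 0.3098]] [0.4508 0.3027] [0.4548 0.3165]
top 0.134 none
top 0.142 none
top 0.165 none
```

```bash
python3 -m inch '[[0.02,0.009,0.046,0,0,0,0.14],[0.02,0.019,0.093,0,0,0,0.28],[0.02,0.028,0.139,0,0,0,0.42],[0.02,0.037,0.186,0,0,0,0.56],[0.02,0.037,0.186,0,0,0,0.7]]'
python3 -m inch '[[0.02,0,0,0,0,0,0],[0.02,0,0,0,0,0,0],[0.02,0,0,0,0,0,0]]'
python3 - <<'E'
from h import *
s=state();print(s['tcp_pos'],s['joints'].round(2)); print(go((.4857,.1238,.16),np.pi/2-.706))
im2,d=get_image('wrist'); P=cloud('wrist',d)
k=(np.hypot(P[...,0]-.4857,P[...,1]-.1238)<.04)&(abs(P[...,2]-.086)<.005); q=P[k][:,:2].astype(np.float32); print('rim',cv2.minEnclosingCircle(q),k.sum())
k=(np.hypot(P[...,0]-.4857,P[...,1]-.1238)<.022)&(P[...,2]>.225); q=P[k][:,:2].astype(np.float32); print('nut',cv2.minEnclosingCircle(q),k.sum(),np.median(P[k][:,2]))
E
```

```text
clock: 9.3
tcp_pos: [0.4872, 0.1189, 0.2338]
orientation: [2.945, -1.089, 0.003]
force: [-1.1, 0.8, -3.0]
opening: 0.0291
gripper_force: 45.0
clock: 9.6
tcp_pos: [0.4858, 0.125, 0.2335]
orientation: [-2.955, 1.066, 0.0]
force: [-0.4, 0.8, -3.5]
opening: 0.0293
gripper_force: 45.0
[0.48581762 0.124968   0.23352082] [ 0.01 -0.04  1.79  0.    1.39  2.27]
([0.0007, 0.001, 0.0735], [-0.0, 0.0, 0.014])
rim ((0.4856869578361511, 0.12387733161449432), 0.030141890048980713) 2840
nut ((0.48571982979774475, 0.12379546463489532), 0.02205057628452778) 11335 0.2568970952864087
```

```bash
python3 -m inch '[[0.02,0.0007,0.001,0.02,0,0,0],[0.02,0.0007,0.001,0.04,0,0,0],[0.02,0.0007,0.001,0.055,0,0,0],[0.02,0.0007,0.001,0.065,0,0,0],[0.02,0.0007,0.001,0.07,0,0,0]]'
python3 -m inch '[[0.02,0,0,0.004,0,0,0],[0.02,0,0,0.008,0,0,0],[0.02,0,0,0.012,0,0,0]]'
python3 -m inch '[[0.02,0,0,0.004,0,0,0],[0.02,0,0,0.008,0,0,0]]'
```

```text
clock: 10.15
tcp_pos: [0.4865, 0.1235, 0.1633]
orientation: [-2.953, 1.069, -0.002]
force: [1.3, 0.2, -2.0]
opening: 0.0291
gripper_force: 45.0
clock: 10.45
tcp_pos: [0.4866, 0.1229, 0.152]
orientation: [-2.953, 1.071, -0.003]
force: [2.7, 0.5, -2.4]
opening: 0.0295
gripper_force: 45.0
clock: 10.65
tcp_pos: [0.4867, 0.1228, 0.1439]
orientation: [-2.953, 1.072, -0.003]
force: [2.7, 0.7, 1.4]
opening: 0.0296
gripper_force: 45.0
```

```bash
python3 -m inch '[[0.02,0.0008,-0.0006,0.002,0,0,0],[0.02,0.0008,-0.0006,0.004,0,0,0],[0.02,0.0008,-0.0006,0.004,0,0,0]]'
python3 -m inch '[[0.02,0,0,0.002,0,0,0],[0.02,0,0,0.004,0,0,0],[0.02,0,0,0.004,0,0,0]]'
python3 -m inch '[[0.02,0,0,0.001,0,0,0],[0.02,0,0,0.002,0,0,0],[0.02,0,0,0.002,0,0,0]]'
```

```text
clock: 10.95
tcp_pos: [0.4868, 0.1228, 0.1391]
orientation: [-2.953, 1.072, 0.0]
force: [3.2, 0.2, -3.2]
opening: 0.0294
gripper_force: 45.0
clock: 11.25
tcp_pos: [0.4867, 0.1228, 0.135]
orientation: [-2.953, 1.072, 0.0]
force: [2.4, 1.0, -2.9]
opening: 0.0296
gripper_force: 45.0
clock: 11.55
tcp_pos: [0.4872, 0.1227, 0.1346]
orientation: [2.953, -1.071, 0.001]
force: [-0.5, -0.0, 5.8]
opening: 0.0294
gripper_force: 45.0
```

```bash
for i in 1 2 3; do python3 -m inch '[[0.02,0,0,0,0,0,-0.07],[0.02,0,0,0,0,0,-0.14],[0.02,0,0,0,0,0,-0.21]]' | grep -E 'tcp|force|orien'; done
```

```text
tcp_pos: [0.4876, 0.1228, 0.1346]
orientation: [-3.05, 0.752, -0.002]
force: [1.0, -0.3, 5.1]
gripper_force: 45.0
tcp_pos: [0.4876, 0.123, 0.1346]
orientation: [-3.112, 0.428, -0.002]
force: [0.4, 0.9, 5.4]
gripper_force: 45.0
tcp_pos: [0.4876, 0.1232, 0.1346]
orientation: [-3.139, 0.1, -0.003]
force: [0.9, 1.5, 4.5]
gripper_force: 45.0
```

```bash
for i in 1 2 3; do python3 -m inch '[[0.02,0,0,0,0,0,-0.06],[0.02,0,0,0,0,0,-0.12],[0.02,0,0,0,0,0,-0.12]]' | grep -E 'tcp|^force'; done
```

```text
tcp_pos: [0.4877, 0.1232, 0.1345]
force: [1.2, 2.7, 5.2]
tcp_pos: [0.4876, 0.1232, 0.1344]
force: [0.3, 2.7, 5.9]
tcp_pos: [0.4875, 0.1233, 0.1343]
force: [0.5, 3.4, 4.6]
```

```bash
for i in 1 2; do python3 -m inch '[[0.02,0,0,0,0,0,-0.06],[0.02,0,0,0,0,0,-0.12],[0.02,0,0,0,0,0,-0.12]]' | grep -E 'tcp|^force'; done
```

```text
tcp_pos: [0.4874, 0.1233, 0.1341]
force: [2.4, 3.4, 3.9]
tcp_pos: [0.4871, 0.1233, 0.134]
force: [0.4, 3.7, 5.2]
```

```bash
for i in 1 2; do python3 -m inch '[[0.02,0.0004,-0.0005,0.0003,0,0,-0.06],[0.02,0.0004,-0.0005,0.0003,0,0,-0.12],[0.02,0.0004,-0.0005,0.0003,0,0,-0.12]]' | grep -E 'tcp|^force|orien'; done
```

```text
tcp_pos: [0.487, 0.1237, 0.1328]
orientation: [-2.976, -1.005, -0.001]
force: [3.7, 3.9, -2.3]
tcp_pos: [0.4864, 0.1242, 0.1321]
orientation: [-2.91, -1.181, 0.002]
force: [3.1, 3.3, -2.7]
```

```bash
for i in 1 2; do python3 -m inch '[[0.02,0,0,0,0,0,-0.06],[0.02,0,0,0,0,0,-0.12],[0.02,0,0,0,0,0,-0.12]]' | grep -E 'tcp|^force|orien'; done
```

```text
tcp_pos: [0.4864, 0.1244, 0.1322]
orientation: [-2.834, -1.353, 0.002]
force: [2.6, 4.7, -3.5]
tcp_pos: [0.4862, 0.1244, 0.1322]
orientation: [-2.748, -1.52, 0.002]
force: [0.9, 5.1, -3.8]
```

The tang dropped in: the push force vanished and z fell. Now I push it home gently.

```bash
python3 -m inch '[[0.02,0.0008,-0.0005,0.002,0,0,0],[0.02,0.0008,-0.0005,0.005,0,0,0],[0.02,0.0008,-0.0005,0.008,0,0,0]]' | grep -E 'tcp|^force|orien'
python3 -m inch '[[0.02,0,0,0.002,0,0,0],[0.02,0,0,0.004,0,0,0],[0.02,0,0,0.005,0,0,0]]' | grep -E 'tcp|^force|orien'
```

```text
tcp_pos: [0.4873, 0.1252, 0.1257]
orientation: [2.748, 1.522, 0.001]
force: [-1.9, 4.1, 5.8]
tcp_pos: [0.4865, 0.125, 0.1191]
orientation: [-2.747, -1.524, 0.001]
force: [1.2, 4.2, -3.0]
```

```bash
python3 -m inch '[[0.02,0,0,0.0015,0,0,0],[0.02,0,0,0.003,0,0,0],[0.02,0,0,0.003,0,0,0]]' | grep -E 'tcp|^force|orien'
python3 -m inch '[[0.02,0,0,0.001,0,0,0],[0.02,0,0,0.002,0,0,0],[0.02,0,0,0.002,0,0,0]]' | grep -E 'tcp|^force|orien'
```

```text
tcp_pos: [0.4865, 0.125, 0.116]
orientation: [-2.746, -1.525, 0.001]
force: [2.5, 4.9, -6.5]
tcp_pos: [0.4869, 0.1251, 0.1149]
orientation: [-2.746, -1.525, 0.0]
force: [-1.3, 3.7, -1.9]
```

```bash
python3 -m inch '[[0.02,0,0,0.001,0,0,0],[0.02,0,0,0.002,0,0,0],[0.02,0,0,0.002,0,0,0]]' | grep -E 'tcp|^force|orien'
python3 - <<'E'
from h import *
im,d=save('scene','s4.png')
for t in('holder_collar','holder_nut'): print(t,[(np.round(r['centre'],3).tolist(),round(r['conf'],2)) for r in mark_of(t,'scene')[:3]])
P=cloud('scene',d); k=(np.hypot(P[...,0]-.487,P[...,1]-.124)<.013)&(P[...,2]>.12)&(P[...,2]<.15); print(np.percentile(P[k][:,2],[50,90,98]),k.sum())
u,v=map(int,px('scene',(.487,.124,.1))); cv2.imwrite('pics/c4.png',cv2.resize(im[v-50:v+40,u-50:u+50,::-1],None,fx=5,fy=5,interpolation=3))
E
```

```text
tcp_pos: [0.4872, 0.1253, 0.1148]
orientation: [-2.746, -1.525, -0.0]
force: [-5.7, 5.4, 10.3]
holder_collar [([0.356, 0.373, 0.066], 0.72), ([0.488, 0.125, 0.085], 0.55)]
holder_nut [([0.354, 0.372, 0.103], 0.83), ([0.491, 0.122, 0.122], 0.69)]
[0.12299412 0.12552065 0.12573248] 5
```

View pics/c4.png

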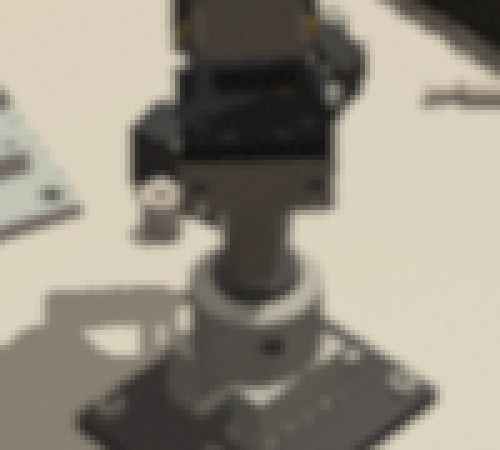

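The holder is home: the collar is on the rim and it stopped solidly at 13 N. I release it and go up.

```bash
python3 -m inch '[[0.02,0,0,-0.0015,0,0,0],[0.07,0,0,-0.0015,0,0,0],[0.07,0,0,-0.0015,0,0,0],[0.07,0,0,-0.0015,0,0,0],[0.07,0,0,-0.0015,0,0,0]]' | grep -E 'tcp|force|opening'
python3 -m inch '[[0.08,0,0,0,0,0,0],[0.08,0,0,0,0,0,0],[0.08,0,0,-0.02,0,0,0],[0.08,0,0,-0.06,0,0,0],[0.08,0,0,-0.10,0,0,0]]' | grep -E 'tcp|force|opening'
python3 -m inch '[[0.08,0,0,-0.04,0,0,-0.14],[0.08,0,0,-0.05,0,0,-0.28],[0.08,0,0,-0.05,0,0,-0.42]]'
python3 - <<'E'
from h import *
im,d=get_image('wrist'); P=cloud('wrist',d)
c=(.487,.1245)
k=(np.hypot(P[...,0]-c[0],P[...,1]-c[1])<.025)&(P[...,2]>.12); q=P[k]; print('top z',np.percentile(q[:,2],[10,50,90]),cv2.minEnclosingCircle(q[:,:2].astype(np.float32)),k.sum())
s=state(); print(s['joints'].round(2),s['clock']); print(go((.44,-.177,.28),np.pi/2))
E
```

```text
tcp_pos: [0.4872, 0.1246, 0.1145]
force: [0.2, -0.3, -0.8]
opening: 0.0592
gripper_force: 0.0
tcp_pos: [0.4862, 0.1249, 0.2149]
force: [0.2, 0.0, 0.4]
opening: 0.0799
gripper_force: 0.0
clock: 18.1
tcp_pos: [0.4886, 0.125, 0.2676]
orientation: [2.359, 2.068, 0.007]
force: [-0.1, 0.2, -0.0]
opening: 0.0799
gripper_force: 0.0
top z [0.13510334 0.35904288 0.36105776] ((0.48746323585510254, 0.1296861618757248), 0.020917432382702827) 2364
[ 0.01 -0.06  1.74 -0.    1.45  0.14] 18.15
([-0.3056, -0.0094, -0.0141], [0.002, -0.002, 1.445])
```

```bash
python3 -m inch '[[0.08,-0.045,-0.001,-0.01,0,0,-0.14],[0.08,-0.09,-0.002,-0.014,0,0,-0.28],[0.08,-0.135,-0.004,-0.014,0,0,-0.42],[0.08,-0.18,-0.006,-0.014,0,0,-0.56],[0.08,-0.225,-0.008,-0.014,0,0,-0.7]]' | grep tcp
python3 - <<'E'
from h import *
print(go((.44,-.177,.28),np.pi/2),state()['joints'].round(2))
E
```

```text
tcp_pos: [0.4506, -0.0847, 0.2781]
([-0.0755, -0.0542, -0.0019], [-0.0, -0.0, -1.063]) [-0.45 -0.19  1.83 -0.    1.49 -0.96]
```

```bash
python3 -m inch '[[0.08,-0.035,-0.027,-0.002,0,0,-0.14],[0.08,-0.0755,-0.054,-0.002,0,0,-0.28],[0.08,-0.0755,-0.054,-0.002,0,0,-0.42],[0.08,-0.0755,-0.054,-0.002,0,0,-0.56],[0.08,-0.0755,-0.054,-0.002,0,0,-0.7]]' | grep tcp
python3 -m inch '[[0.08,0,0,0,0,0,-0.14],[0.08,0,0,0,0,0,-0.28],[0.08,0,0,0,0,0,-0.36],[0.08,0,0,0,0,0,-0.36],[0.08,0,0,0,0,0,-0.36]]' | grep tcp
python3 - <<'E'
from h import *
im,d=save('wrist','w5.png'); P=cloud('wrist',d); np.save('w5P.npy',P)
for t in('drift','drift_tip'): print(t,[(np.round(r['centre'],3).tolist(),round(r['conf'],2)) for r in mark_of(t,'wrist')[:3]])
m=((np.abs(P[...,1]+.177)<.07)&(P[...,0]>.25)&(P[...,0]<.5)&(P[...,2]>.004)&(P[...,2]<.06)).astype(np.uint8)
n,l,st,_=cv2.connectedComponentsWithStats(m); i=1+np.argmax(st[1:,4]); q=P[l==i]
print(st[i]); g=q[q[:,2]>.035]; b=q[q[:,2]<.03]
print('grip',cv2.minAreaRect(g[:,:2].astype(np.float32)),np.median(g[:,2]),len(g)); print('blade',cv2.minAreaRect(b[:,:2].astype(np.float32)),b.min(0),b.max(0),len(b))
s=state(); print(s['tcp_pos'],s['joints'].round(2),s['clock'])
E
```

```text
tcp_pos: [0.4402, -0.1759, 0.2798]
tcp_pos: [0.4405, -0.1753, 0.2801]
drift [([0.457, -0.177, 0.002], 0.97)]
drift_tip [([0.33, -0.192, 0.0], 0.94), ([0.485, 0.12, 0.015], 0.21)]
[ 265   66   21  143 1514]
grip ((0.4571756422519684, -0.17853832244873047), (0.03971557319164276, 0.015968812629580498), 3.290044069290161) 0.043228080397590324 524
blade ((0.38409775495529175, -0.18264788389205933), (0.11267068982124329, 0.015039399266242981), 3.110659599304199) [ 0.32794785 -0.19085679  0.00400091] [ 0.4407582  -0.17208223  0.02993381] 978
[ 0.44058094 -0.17540629  0.28030601] [-0.63 -0.14  1.79 -0.    1.49 -2.2 ] 19.8
```

View pics/w5.png

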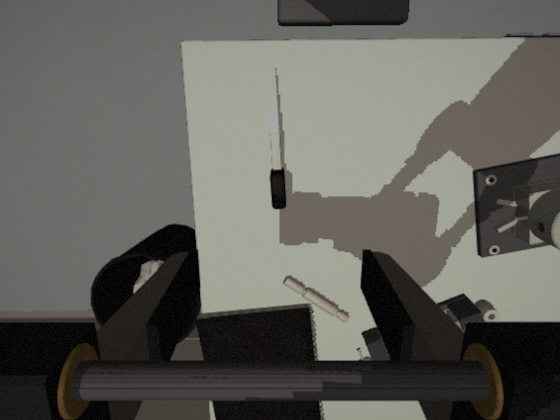

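The wrist view shows the drift with its grip at (278,188) and its blade running to the tip at (276,68), towards the robot. The plug gauge at (316,297) is well clear.

```bash
python3 - <<'E'
from h import *
print(go((.4572,-.1785,.024),np.pi/2+.058))
E
```

```text
([-0.0167, -0.003, 0.2563], [0.0, -0.0, -0.065])
```

```bash
python3 -m inch '[[0.06,-0.017,-0.003,0.04,0,0,-0.065],[0.06,-0.0167,-0.003,0.085,0,0,-0.065],[0.06,-0.0167,-0.003,0.13,0,0,-0.065],[0.06,-0.0167,-0.003,0.17,0,0,-0.065],[0.06,-0.0167,-0.003,0.2,0,0,-0.065]]' | grep tcp
python3 -m inch '[[0.06,0,0,0.02,0,0,0],[0.06,0,0,0.035,0,0,0],[0.06,0,0,0.048,0,0,0],[0.06,0,0,0.056,0,0,0],[0.06,0,0,0.056,0,0,0]]' | grep -E 'tcp|force'
python3 - <<'E'
from h import *
print(go((.4572,-.1785,.024),np.pi/2+.058))
E
```

```text
tcp_pos: [0.4561, -0.1776, 0.0777]
tcp_pos: [0.4568, -0.1781, 0.0236]
force: [-0.3, 0.3, -0.7]
gripper_force: 0.0
([-0.0004, -0.0004, -0.0004], [0.001, -0.001, 0.001])
```

```bash
python3 -m inch '[[0.005,0,0,0,0,0,0],[0.005,0,0,0,0,0,0],[0.005,0,0,0,0,0,0],[0.005,0,0,0,0,0,0],[0.005,0,0,0,0,0,0]]' 60 >/dev/null
python3 -m inch '[[0.005,0,0,0,0,0,0],[0.005,0,0,0,0,0,0],[0.005,0,0,0,0,0,0]]'
python3 -m inch '[[0.005,0,0,-0.01,0,0,0],[0.005,0,0,-0.03,0,0,0],[0.005,0,0,-0.05,0,0,0],[0.005,0,0,-0.05,0,0,0],[0.005,0,0,-0.05,0,0,0]]'
python3 - <<'E'
from h import *
im,d=save('wrist','w6.png'); P=cloud('wrist',d)
s=state(); t=s['tcp_pos']
m=((np.hypot(P[...,0]-t[0],P[...,1]-t[1])<.2)&(P[...,2]>.03)&(P[...,2]<.1)&(P[...,0]<t[0]-.03)).astype(np.uint8)
n,l,st,_=cv2.connectedComponentsWithStats(m); i=1+np.argmax(st[1:,4]); q=P[l==i]
q0=q[q[:,0]<q[:,0].min()+.02]
print(len(q),q.min(0),q.max(0),'tip area',q0.mean(0),cv2.minAreaRect(q[:,:2].astype(np.float32)))
for t_ in('drift','drift_tip'): print(t_,[(np.round(r['centre'],3).tolist(),round(r['conf'],2)) for r in mark_of(t_,'wrist')[:2]])
print(t,s['orientation'])
R=Ro.from_rotvec(s['orientation']); a=q-t; b=R.inv().apply(a)  # tool frame
for x0 in np.arange(.04,.14,.01):
    k=abs(b[:,0]-x0)<.003
    if k.sum(): print(round(x0,3),'y',b[k,1].mean().round(4),'top z(tool)',np.percentile(b[k,2],10).round(4))
E
```

```text
clock: 21.6
tcp_pos: [0.4574, -0.1785, 0.0245]
orientation: [-0.094, 3.14, 0.0]
force: [-0.2, 0.6, 2.7]
opening: 0.0157
gripper_force: 60.0
clock: 22.1
tcp_pos: [0.4573, -0.1786, 0.0744]
orientation: [-0.094, 3.14, -0.001]
force: [-0.2, 0.6, -1.6]
opening: 0.0156
gripper_force: 60.0
4922 [ 0.33566993 -0.19033555  0.05440102] [ 0.42675036 -0.17539924  0.0698745 ] tip area [ 0.34563162 -0.18487903  0.05759077] ((0.3813941478729248, -0.1827365905046463), (0.09108932316303253, 0.009917007759213448), 3.45796275138855)
drift [([0.46, -0.178, 0.051], 0.9)]
drift_tip []
[ 0.45675751 -0.17813295  0.07365974] [ 9.35318189e-02 -3.13924934e+00 -1.18503755e-03]
0.04 y -0.0002 top z(tool) 0.0051
0.05 y -0.0002 top z(tool) 0.0051
0.06 y 0.0 top z(tool) 0.0052
0.07 y 0.0 top z(tool) 0.0069
0.08 y 0.0 top z(tool) 0.0089
0.09 y 0.0 top z(tool) 0.011
0.1 y -0.0 top z(tool) 0.0129
0.11 y -0.0001 top z(tool) 0.015
0.12 y -0.0002 top z(tool) 0.0168
```

```bash
python3 -m inch '[[0.005,0,0,-0.03,0,0,0.1],[0.005,0,0,-0.06,0,0,0.2],[0.005,0,0,-0.07,0,0,0.34],[0.005,0,0,-0.07,0,0,0.48],[0.005,0,0,-0.07,0,0,0.62]]' | grep tcp
python3 -m inch '[[0.005,0,0,0,0,0,0.14],[0.005,0,0,0,0,0,0.28],[0.005,0,0,0,0,0,0.42],[0.005,0,0,0,0,0,0.56],[0.005,0,0,0,0,0,0.7]]' | grep tcp
python3 - <<'E'
from h import *
print(go((.5245,-.0739,.12),.191),state()['joints'].round(2))
E
```

```text
tcp_pos: [0.457, -0.1784, 0.1439]
tcp_pos: [0.4566, -0.1781, 0.1432]
([0.079, 0.096, 0.0232], [-0.002, -0.002, 0.114]) [-0.62  0.02  1.91 -0.    1.21 -0.92]
```

```bash
python3 -m inch '[[0.005,0.025,0.03,0,0,0,0.06],[0.005,0.05,0.06,0,0,0,0.114],[0.005,0.079,0.096,0.01,0,0,0.114],[0.005,0.079,0.096,0.023,0,0,0.114],[0.005,0.079,0.096,0.023,0,0,0.114]]' | grep tcp
python3 - <<'E'
from h import *
im,d=save('wrist','w7.png'); P=cloud('wrist',d); s=state(); c=(.486,.124)
r=np.hypot(P[...,0]-c[0],P[...,1]-c[1])
k=(r<.1)&(P[...,2]>.008)&(P[...,2]<.016); q=P[k]; print('plate',cv2.minAreaRect(q[:,:2].astype(np.float32)),k.sum(),np.median(q[:,2]))
k=(r<.035)&(abs(P[...,2]-.086)<.003); q=P[k]; print('rim',cv2.minEnclosingCircle(q[:,:2].astype(np.float32)),k.sum())
k=(r<.025)&(P[...,2]>.13)&(P[...,2]<.145); q=P[k]; print('nut',k.sum(), cv2.minEnclosingCircle(q[:,:2].astype(np.float32)) if k.sum() else '', np.median(q[:,2]) if k.sum() else '')
# wings in socket frame
a=.191; S=np.array([[np.cos(a),np.sin(a)],[-np.sin(a),np.cos(a)]])
L=(P[...,:2]-np.array([.4857,.1238]))@S.T
for y0 in(-.046,-.04,-.034):
    k=(abs(L[...,1]-y0)<.002)&(abs(L[...,0])<.04)&(P[...,2]>.025)&(P[...,2]<.085); x=np.sort(L[k][:,0]); print(y0,len(x),'left',x[x<0][[0,-1]] if (x<0).any() else'', 'right',x[x>0][[0,-1]] if (x>0).any() else '')
print(s['tcp_pos'],s['joints'].round(2),s['clock']); print(go((.5245,-.0739,.0366),.191))
E
```

```text
tcp_pos: [0.5226, -0.0725, 0.1183]
plate ((0.49781838059425354, 0.06116872653365135), (0.108966164290905, 0.004861051216721535), 11.16659927368164) 1384 0.012357616419924666
rim ((0.0, 0.0), 0.0) 0
nut 0  
-0.046 0 left  right 
-0.04 0 left  right 
-0.034 0 left  right 
[ 0.52295788 -0.07358888  0.11944565] [-0.37  0.15  1.83 -0.    1.17 -0.57] 23.8
([-0.0008, 0.0018, 0.0828], [-0.004, -0.002, 0.006])
```

View pics/w7.png

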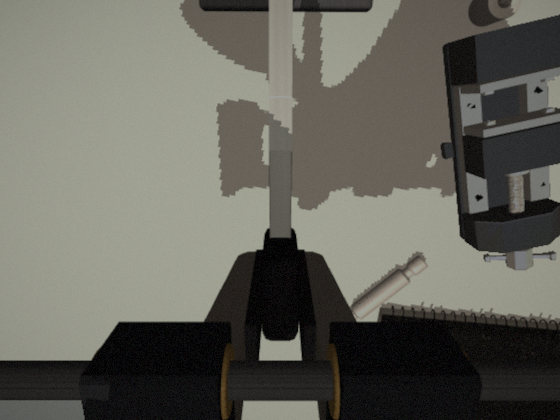

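The picture shows the drift held straight in the jaws, along column 281 with the base plate ahead at the top. Vise and plug gauge are to the right and clear. I descend to slot height and enter slowly.

```bash
python3 -m inch '[[0.005,-0.0008,0.0018,0.03,0.002,0.002,0.004],[0.005,-0.0008,0.0018,0.06,0.002,0.002,0.004],[0.005,-0.0008,0.0018,0.076,0.002,0.002,0.004],[0.005,-0.0008,0.0018,0.082,0.002,0.002,0.004],[0.005,-0.0008,0.0018,0.082,0.002,0.002,0.004]]' | grep -E 'tcp|ori|^force'
python3 - <<'E'
from h import *
o=np.array([.4857,.1236]); y=np.array([-np.sin(.192),np.cos(.192)])
print(go((*(o-.155*y),.0372),.192),state()['orientation'])
E
```

```text
tcp_pos: [0.5258, -0.0752, 0.0391]
orientation: [-1.997, -2.42, 0.001]
force: [1.2, -0.2, -1.1]
([0.0478, -0.0015, 0.002], [-0.003, -0.003, -0.001]) [-1.99709986e+00 -2.41991104e+00  1.34326850e-03]
```

```bash
python3 -m inch '[[0.005,0.006,-0.0015,0.0015,0,0,0],[0.005,0.018,-0.0015,0.0018,0,0,0],[0.005,0.03,-0.0015,0.0018,0,0,0],[0.005,0.04,-0.0015,0.0018,0,0,0],[0.005,0.048,-0.0015,0.0018,0,0,0]]' | grep -E 'tcp|ori|^force'
cat > w.py <<'E'
from h import *
o=np.array([.4857,.1236]); y=np.array([-np.sin(.192),np.cos(.192)]); x=np.array([y[1],-y[0]])
s=state(); t=s['tcp_pos'][:2]-o; print('tip y',round(t@y+.1315,4),'side',round(t@x,4),'z',s['tcp_pos'][2].round(4),'F along',(s['force'][:2]@y).round(1),'side',(s['force'][:2]@x).round(1),'z',s['force'][2].round(1),'t',s['clock'])
E
python3 w.py; python3 - <<'E'
from h import *
o=np.array([.4857,.1236]); y=np.array([-np.sin(.192),np.cos(.192)])
print(go((*(o-.1315*y),.0365),.192))
E
```

```text
tcp_pos: [0.5157, -0.0262, 0.038]
orientation: [-1.995, -2.424, 0.0]
force: [0.5, -0.1, -2.6]
tip y -0.0213 side 0.0008 z 0.038 F along -0.1 side 0.5 z -2.6 t 24.8
([0.0213, -0.0008, 0.0015], [-0.002, -0.002, 0.002])
```

```bash
python3 -m inch '[[0.005,0.005,-0.0007,0.0008,0,0,0],[0.005,0.01,-0.0007,0.0012,0,0,0],[0.005,0.015,-0.0007,0.0012,0,0,0],[0.005,0.021,-0.0007,0.0012,0,0,0]]' >/dev/null; python3 w.py
python3 -m inch '[[0.005,0.002,0,0,0,0,0],[0.005,0.004,0,0,0,0,0],[0.005,0.006,0,0,0,0,0]]' >/dev/null; python3 w.py
```

```text
tip y -0.0015 side 0.0001 z 0.0366 F along 0.7 side -0.7 z -2.1 t 25.2
tip y 0.0044 side 0.0001 z 0.0366 F along -1.1 side 1.2 z -1.1 t 25.5
```

```bash
python3 -m inch '[[0.005,0.001,0,0.0004,0,0,0],[0.005,0.003,0,0.0006,0,0,0],[0.005,0.004,0,0.0006,0,0,0]]' >/dev/null; python3 w.py
for i in 1 2 3; do python3 -m inch '[[0.005,0.0015,0,0,0,0,0],[0.005,0.003,0,0,0,0,0],[0.005,0.003,0,0,0,0,0]]' >/dev/null; python3 w.py; done
```

```text
tip y 0.0082 side 0.0005 z 0.0364 F along -0.8 side -0.3 z 0.7 t 25.8
tip y 0.0114 side 0.0004 z 0.0363 F along -0.2 side 0.3 z 2.8 t 26.1
tip y 0.0142 side 0.0005 z 0.0364 F along -1.1 side -0.6 z 4.7 t 26.4
tip y 0.0172 side 0.0004 z 0.0364 F along -2.7 side 0.9 z 5.7 t 26.7
```

```bash
for i in 1 2 3 4; do python3 -m inch '[[0.005,0.0015,0,-0.0001,0,0,0],[0.005,0.003,0,-0.0001,0,0,0],[0.005,0.003,0,-0.0001,0,0,0]]' >/dev/null; python3 w.py; done
```

```text
tip y 0.0201 side 0.0005 z 0.0365 F along -1.9 side 0.2 z 4.9 t 27.0
tip y 0.0229 side 0.0005 z 0.0365 F along -4.6 side -0.3 z 4.8 t 27.3
tip y 0.0255 side 0.0005 z 0.0366 F along -6.9 side -0.1 z 4.1 t 27.6
tip y 0.0283 side 0.0004 z 0.0366 F along -7.3 side 1.0 z 3.6 t 27.9
```

```bash
for i in 1 2 3 4 5; do python3 -m inch '[[0.005,0.0015,0,0,0,0,0],[0.005,0.003,0,0,0,0,0],[0.005,0.003,0,0,0,0,0]]' >/dev/null; python3 w.py; done
```

```text
tip y 0.0311 side 0.0005 z 0.0366 F along -8.2 side -0.2 z 2.1 t 28.2
tip y 0.0342 side 0.0004 z 0.0366 F along -7.7 side 0.4 z 2.9 t 28.5
tip y 0.0374 side 0.0004 z 0.0366 F along -6.2 side 0.9 z 3.1 t 28.8
tip y 0.0408 side 0.0003 z 0.0365 F along -5.7 side 0.6 z 3.7 t 29.1
tip y 0.0441 side 0.0001 z 0.0365 F along -3.7 side 0.5 z 3.8 t 29.4
```

```bash
for i in 1 2 3; do python3 -m inch '[[0.005,0.0015,0,-0.0001,0,0,0],[0.005,0.0035,0,-0.0001,0,0,0],[0.005,0.0035,0,-0.0001,0,0,0]]' >/dev/null; python3 w.py; done
python3 - <<'E'
from h import *
im,d=save('scene','s8.png'); P=cloud('scene',d)
for t in('holder_collar','holder_nut','drift'): print(t,[(np.round(r['centre'],4).tolist(),round(r['conf'],2)) for r in mark_of(t,'scene')[:3]])
im2,d2=save('top','t8.png'); P2=cloud('top',d2)
for n,P in(('scene',P),('top',P2)):
    k=(np.hypot(P[...,0]-.487,P[...,1]-.124)<.018)&(P[...,2]>.115)&(P[...,2]<.17); print(n,k.sum(),np.percentile(P[k][:,2],[50,90,97]) if k.sum() else '')
u,v=map(int,px('scene',(.487,.1,.09))); cv2.imwrite('pics/c8.png',cv2.resize(im[v-60:v+50,u-60:u+60,::-1],None,fx=5,fy=5,interpolation=3))
E
```

```text
tip y 0.0474 side 0.0 z 0.0365 F along -5.3 side 0.3 z 4.1 t 29.7
tip y 0.0515 side -0.0002 z 0.0366 F along -2.5 side 0.4 z 4.5 t 30.0
tip y 0.0552 side -0.0003 z 0.0365 F along -2.9 side 0.5 z 3.8 t 30.3
holder_collar [([0.4861, 0.1242, 0.0933], 0.82), ([0.3542, 0.3741, 0.0645], 0.76), ([0.4906, 0.1222, 0.0869], 0.33)]
holder_nut [([0.3533, 0.3692, 0.1014], 0.86), ([0.4915, 0.1232, 0.1302], 0.84), ([0.4888, 0.1248, 0.0904], 0.62)]
drift [([0.5024, 0.0453, 0.015], 0.57)]
scene 231 [0.13801081 0.14632661 0.14718057]
top 31 [0.14607342 0.14822934 0.14848547]
```

View pics/c8.png

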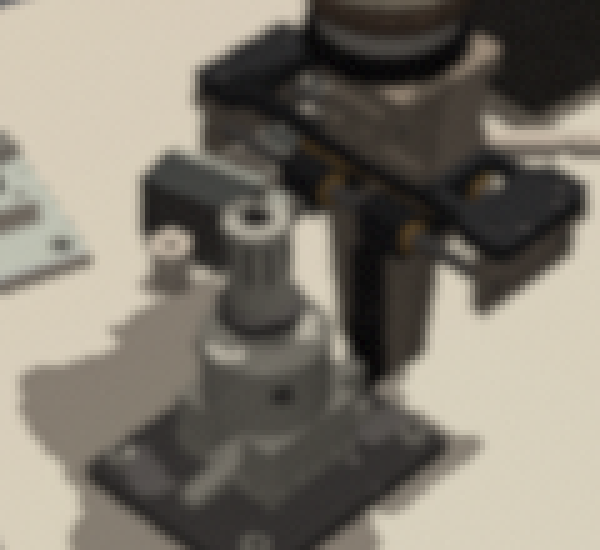

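The holder stands upright with its collar clear of the rim, nut top at 0.147, so about 9 mm above home. I let go and withdraw straight up.

```bash
python3 -m inch '[[0.05,0,0,0,0,0,0],[0.05,0,0,0,0,0,0],[0.05,0,0,0,0,0,0],[0.05,0,0,0,0,0,0],[0.05,0,0,0,0,0,0]]' | grep -E 'tcp|force|open'
python3 -m inch '[[0.05,0,0,-0.01,0,0,0],[0.05,0,0,-0.03,0,0,0],[0.05,0,0,-0.06,0,0,0],[0.05,0,0,-0.1,0,0,0],[0.05,0,0,-0.14,0,0,0]]' | grep -E 'tcp|force'
python3 -m inch '[[0.05,0,0,-0.04,0,0,0],[0.05,0,0,-0.04,0,0,0],[0.05,0,0,-0.04,0,0,0],[0.05,0,0,-0.04,0,0,0]]' | grep -E 'tcp|force'
python3 - <<'E'
from h import *
im,d=save('wrist','w9.png'); P=cloud('wrist',d); r=np.hypot(P[...,0]-.4857,P[...,1]-.1238)
k=(r<.025)&(P[...,2]>.12)&(P[...,2]<.16); q=P[k]; zt=np.percentile(q[:,2],95) if k.sum() else 0
print('nut top',k.sum(),zt)
k2=k&(P[...,2]>zt-.003); print(cv2.minEnclosingCircle(P[k2][:,:2].astype(np.float32)))
for c in('wrist','scene'):
  get_image(c)
  for t in('holder_collar','drift','drift_tip'): print(c,t,[(np.round(r['centre'],4).tolist(),round(r['conf'],2)) for r in mark_of(t,c)[:3]])
im,d=get_image('scene'); P=cloud('scene',d); k=(np.hypot(P[...,0]-.487,P[...,1]-.124)<.018)&(P[...,2]>.115)&(P[...,2]<.17); print(np.percentile(P[k][:,2],[50,90,97]))
E
```

```text
tcp_pos: [0.5001, 0.0485, 0.0366]
force: [0.1, -0.2, -0.3]
opening: 0.0499
gripper_force: 0.0
tcp_pos: [0.5002, 0.0482, 0.1787]
force: [0.8, -0.1, 0.5]
gripper_force: 0.0
tcp_pos: [0.4999, 0.0482, 0.2156]
force: [-1.1, -0.1, -1.5]
gripper_force: 0.0
nut top 2085 0.1462146445719579
((0.4890822172164917, 0.12473488599061966), 0.014810496009886265)
wrist holder_collar []
wrist drift [([0.5015, 0.048, 0.0171], 0.8)]
wrist drift_tip [([0.4769, 0.1657, 0.0095], 0.81)]
scene holder_collar [([0.4895, 0.1241, 0.093], 0.68), ([0.356, 0.3755, 0.0651], 0.6)]
scene drift [([0.5013, 0.0467, 0.0159], 0.8), ([0.6347, 0.3505, 0.0014], 0.46)]
scene drift_tip [([0.4765, 0.173, 0.0134], 0.62), ([0.49, 0.1202, 0.0878], 0.4)]
[0.13821158 0.14651602 0.14732768]
```

```bash
python3 -c "
from plant import *
print(finish_job())"
```

```text
the job is handed in; nothing more can be done
None
```

The job is handed in: the holder was seated home in the socket and let go, then wedged up with the drift. In the last images it stands loose about 8 mm above home, with the drift tip roughly 50 mm past the axis and both let go, though the verdict was not reported back.

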